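Slide the thin stone slice off the lapping block and lay it in the tray

ROBOT

A 6-joint arm with a two-finger parallel gripper is mounted at the origin on the work surface; the furniture and walls round the work are solid. World frame = base frame: x ahead of the robot, y to its left, z up, the work surface at z = 0. Lengths are in m, angles in rad, forces in N, time in s.
With the tool pointing down it reaches from about 0.325 to 0.775 m from the base axis. Payload 5.5 kg.
Tool frame: the origin (TCP) lies at the very end of the fingers, on their centre line; the grasp point (between the pads) lies 19 mm behind it; z points along the fingers, y is the line along which they close (so a half turn about z gives the same grasp; the last joint's range is limited). The gripper opens to 85 mm and grips with 20 to 120 N. Pads are 22 mm wide; open, the fingers measure 114 mm over their backs; the gripper's body (76 mm by 85 mm) begins 54 mm behind the grasp point. The pads swing forward as they close: fully open they stand 13 mm farther back than shut.
Start: joints at [-1.221, 0.091, 1.231, -0, 1.82, -0.057], TCP at [0.237, -0.551, 0.199] pointing down, gripper open.
Joint ranges: [-2.87, 2.87], [-0.86, 2.18], [0.17, 2.46], [-1.51, 4.65], [0.06, 2.69], [-2.65, 2.65]. Speed limits (rad/s): [2.57, 2.57, 3.01, 3.14, 3.14, 3.14].

INTERFACE

Orientations are given as a rotation vector (axis times angle).
In Python, from cell import move_ptp, servo_line, movej, command_gripper, hold, solve_ik, read_camera, get_calibration, PlanningError, sign_off, spot_in, regions_of, read_time, read_joint_positions, read_dq, read_joint_efforts, read_tcp_pos, read_eef_rot, read_force, read_torque, read_opening, read_grasp_force gives the robot as it stands. Calls block until the motion is done:
- move_ptp(position, orientation): joint-space move of the TCP to a pose.
- servo_line(position, frame=None, velocity=0.15, guard=None): straight line of the TCP; frame=None keeps the orientation; velocity is the mean speed in m/s. With guard (N) it stops when the force on the tool has changed by that much, and returns True; else False.
- movej(angles): joint-space move.
- command_gripper(opening, strength=None): opening from 0.0 (shut) to 1.0 (fully open); strength is the grip in N (None keeps the last); returns when the fingers have stopped.
- hold(seconds).
- solve_ik(position, orientation): joint angles nearest the present ones, or None.
- read_camera(name): name is "scene" or "top" or "wrist"; returns the picture (420x560x3 uint8, red, green, blue); there is no depth.
- get_calibration(name): a dict with "fx", "fy", "cx", "cy" (pixels), "pose" (4x4, takes a point from camera to world coordinates); the wrist camera has in their place "hand_eye" (4x4, takes a point from camera to tool coordinates, whose origin is the TCP and whose axes are the flange's). Camera axes: x right, y up, looking along -z (the intrinsics and any distortion apply to the point x, -y, -z); pixel columns grow to the right and rows downward; lengths in m; the calibration is good to about 2 mm. The wrist camera is an equidistant fisheye: a pixel r from the principal point sees the ray r / f radians off the axis. A picture is of the moment at which its call begins: read the wrist's pose just before it. get_calibration takes no time and is no camera call.
A pose or a line that the arm cannot do raises PlanningError and nothing moves.
- sign_off(): hands the job in; it is judged then, once.
Trained networks look in the newest picture that a camera, given by its name, has taken for a name from the list of things; names that differ only in an ending like _2 or _b are one class to them, and where a whole thing is asked for, a point or a joint stands for the part that bears it (a point fixed in the world has none). Each returns a list of dicts, best first, with "confidence" (0 to 1); they miss things now and then, are a little off and sometimes report something else, mostly with a low value. They report only what shows in the picture. A call takes as long as a camera call. They do not tell look-alikes from the thing itself.
- spot_in(camera, query): "at" ([x, y, z] in m, in world coordinates, good to about 4 mm: the middle of the surface that is visible of it).
- regions_of(camera, query): "mask" (420x560 bool, what is visible of it).
Readings, each from a call of its own:
- read_time(): time.
- read_joint_positions(): joint angles.
- read_dq(): joint speeds.
- read_joint_efforts(): joint torques, N m.
- read_tcp_pos(): TCP position.
- read_eef_rot(): TCP orientation.
- read_force(): force on the tool from outside, world axes, zero at the start.
- read_torque(): the same for the moment, N m.
- read_opening(): opening from 0.0 (shut) to 1.0 (fully open).
- read_grasp_force(): force on a finger pad.
Only numpy, scipy, OpenCV 4.12 (cv2) and the standard library are available. Lean on these libraries where they do the work, as an engineer would, in place of code of your own. Each camera call takes 0.05 s, during which the arm holds its last target. There are 200 camera calls.

TASK

The thin sawn stone slice lies between the guide rails of the steel lapping block, too flat to be picked up there. Press on it only lightly, for it is brittle, and slide it out of the block's open end until it overhangs enough to be taken by its two long edges, without letting it tip off; then lift it and lay it down flat inside the wooden tray, and let go. Set it down, do not drop it, and leave the tray and everything else where they stand.

Things in the scene. Friction and masses are not known exactly. Their poses are not given: they have to be found in the camera images.
- slice: thin slice of pale stone, 120 mm long (x) by 48 mm wide (y) by 4 mm thick, 50 to 100 g; origin at the centre of its underside. Starts flat in the block's channel, x along the block's x, its +x end 1 to 12 mm from the back stop. Cracks if pressed on the block with over 15 N: touch down at 4 mm/s or slower. 4 to 9 N on top drags it (friction on the block about 0.35, more under the finger pads)
- slice_lead (a point): middle of the lower edge of the slice's leading (-x) short end, 60 mm from the slice's origin
- lapping_block: heavy dark steel block, fixed, 170 mm (x) by 88 mm (y); origin at the centre of its underside. Flat top 40 mm above the bench; along its sides aluminium rails 15 mm wide and at its +x end a back stop 8 mm thick stand 5 mm proud of the top (1 mm above the slice) and leave a channel 58 mm wide, open at the -x end, which looks roughly to the robot's right (-y)
- open_edge (a point): middle of the block's top edge at its open (-x) end, 85 mm from the block's origin and 40 mm above the bench; axes as the block's. The slice overhangs by as much as slice_lead lies beyond it in -x; it tips off beyond 60 mm
- tray: shallow loose wooden tray on the bench, 135 mm (its x) by 200 mm (its y) by 18 mm high; walls 6 mm (5 mm at the short ends) thick, inner floor 3 mm above its underside, 124 by 190 mm inside; origin at the centre of its underside
- jar_small: clear glass jar with a red cap, 52 mm across and 67 mm high, standing near the middle; leave alone; origin at the centre of its underside
- loupe: black stand loupe, 36 mm across and 27 mm high, near the middle; leave alone; origin at the centre of its underside
- ammonite: small coiled fossil, 40 x 48 x 14 mm; leave alone; origin at the centre of its underside
- vertebra: small drum-shaped fossil bone, 33 mm across and 18 mm high; leave alone; origin at the centre of its underside
- shark_tooth: small triangular fossil tooth, 42 x 36 x 10 mm; leave alone; origin at the centre of its underside
Not all that is in view belongs to the job. Leave any purple look-alike of the slice alone.

How it is judged:
On the way, in this order (a step that is already met when the one before it is completed fails the run):
1. the slice lies flat on the block and overhangs its open end by at least 22 mm (x of slice_lead in the frame of open_edge below -0.022 m and angle between the z axis of slice and the z axis of lapping_block, either way round below 0.06 rad and contact force between slice and lapping_block above 0.1 N), for 0.2 s.
2. the slice is held in the fingers, clear of the block (contact force between the fingers and slice above 1 N and contact force between slice and lapping_block below 0.01 N and height (world z) of slice above 0.055 m), for 0.2 s.
3. the slice, still in the fingers, is low in the tray (its middle less than 25 mm above the tray's underside) (contact force between the fingers and slice above 1 N and z of slice in the frame of tray below 0.025 m and horizontal distance between slice and tray below 0.06 m), for 0.05 s.
At the end, for the whole second after the job is handed in: The slice lies at rest flat on the tray's floor (within 0.05 rad, its underside less than 9 mm above the tray's underside), its centre within 50 mm of the tray's centre along each of the tray's axes, wholly inside the walls, the tray flat on the bench (x of slice in the frame of tray between -0.05 and 0.05 m and y of slice in the frame of tray between -0.05 and 0.05 m and z of slice in the frame of tray below 0.009 m and angle between the z axis of slice and the z axis of tray, either way round below 0.05 rad and linear speed of slice below 0.02 m/s and angle between tray's own z axis and vertical below 0.05 rad); the robot touches nothing.
It fails at once if the slice is pressed against the block with more than 15 N (contact force between slice and lapping_block above 15 N).
It fails at once if the slice tips by more than 0.5 rad (angle between slice's own z axis and vertical above 0.5 rad).
It fails at once if the slice falls on the bench (height (world z) of slice below 0.02 m and horizontal distance between slice and tray above 0.12 m).
It fails at once if the tray is shoved by more than 40 mm (distance of tray from where it was at the start of the episode above 0.04 m).
It fails at once if a bystander is moved by more than 30 mm (distance of any of jar_small, loupe, ammonite, vertebra, shark_tooth from where it was at the start of the episode above 0.03 m).
It also fails if it takes over 64 s, if anything falls off the work surface, if the arm or the gripper's body presses on something with over 40 N, if the wrist force passes 120 N, or if a joint passes its speed limit or range.

## Working session

There is one attempt and no reset: what is moved stays moved. The work goes in short steps, each a Python script; the robot and the scene stay as the last script left them, time stands still between calls to the robot, and variables do not carry over. Pictures are saved under pics/ and viewed, at most 13 in all, crops included, and the job is handed in when it is done.

```bash
ls; mkdir -p pics; python3 - <<'E'
from cell import *
import cv2,numpy as np
ims=[]
for c in ["top","scene"]:
    im=read_camera(c); cv2.imwrite(f"pics/{c}0.png",im[:,:,::-1])
    for q in ["slice","lapping_block","tray","jar_small","loupe"]:
        print(c,q,[(np.round(d["at"],3).tolist(),round(d["confidence"],2)) for d in spot_in(c,q)[:4]])
    k=get_calibration(c);print({a:np.round(b,3).tolist() for a,b in k.items()})
print(read_time(),read_eef_rot(),get_calibration("wrist"))
E
```

```text
pics
top slice [([0.338, 0.134, 0.005], 0.94), ([0.485, 0.194, 0.043], 0.86)]
top lapping_block [([0.488, 0.198, 0.047], 0.72), ([0.481, 0.166, 0.044], 0.7), ([0.391, -0.021, 0.009], 0.34)]
top tray [([0.474, -0.217, 0.0], 0.79)]
top jar_small [([0.532, -0.005, 0.068], 0.79), ([0.49, 0.192, 0.049], 0.35)]
top loupe [([0.448, -0.028, 0.025], 0.66)]
{'fx': 437.912, 'fy': 437.912, 'cx': 283.512, 'cy': 209.765, 'pose': [[0.03, 0.983, -0.181, 0.214], [-0.999, 0.035, 0.022, -0.002], [0.028, 0.18, 0.983, 1.226], [0.0, 0.0, 0.0, 1.0]]}
scene slice [([0.488, 0.187, 0.045], 0.76), ([0.336, 0.127, 0.007], 0.74)]
scene lapping_block [([0.468, 0.14, 0.04], 0.74)]
scene tray [([0.458, -0.168, 0.002], 0.95), ([0.392, -0.03, 0.007], 0.4)]
scene jar_small [([0.53, -0.023, 0.051], 0.64)]
scene loupe [([0.446, -0.037, 0.017], 0.67)]
{'fx': 413.206, 'fy': 413.206, 'cx': 283.18, 'cy': 202.245, 'pose': [[0.829, 0.333, -0.448, -0.16], [-0.558, 0.474, -0.681, -0.91], [-0.015, 0.815, 0.579, 0.815], [0.0, 0.0, 0.0, 1.0]]}
0.6 [3.07682354e+00 6.34616846e-01 1.72901347e-06] {'fx': 325.19226210127806, 'fy': 325.19226210127806, 'cx': 279.09838541119353, 'cy': 213.7350836545701, 'hand_eye': array([[-1.77962654e-03,  9.59974924e-01,  2.80080306e-01,
         7.23825080e-02],
       [ 9.99998037e-01,  1.95228021e-03, -3.37463920e-04,
         6.26996417e-04],
       [-8.70752140e-04,  2.80079156e-01, -9.59976514e-01,
        -1.73761965e-01],
       [ 0.00000000e+00,  0.00000000e+00,  0.00000000e+00,
         1.00000000e+00]])}
```

View pics/top0.png

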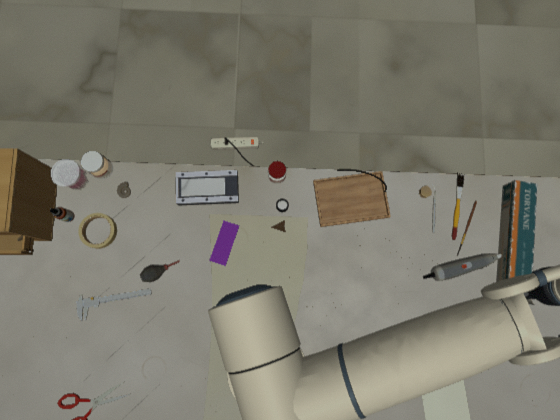

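View pics/scene0.png

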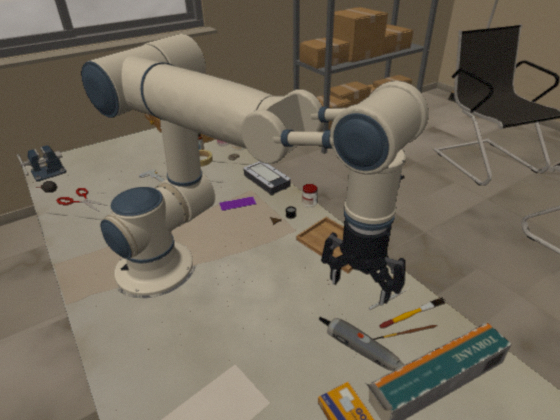

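In the top image the candidates are the pale slice on the steel block at about (207,187) and a purple look-alike at (224,243). The description fits the pale one on the block. The jar is at (277,170), the loupe at (282,205) and the tray at (351,199). Next is a close check with the wrist camera.

```bash
cat > h.py <<'E'
from cell import *
import cv2,numpy as np
from scipy.spatial.transform import Rotation as R
def rot(a): # tool down, tool x at heading a
    x=np.array([np.cos(a),np.sin(a),0]);z=np.array([0,0,-1.]);return R.from_matrix(np.c_[x,np.cross(z,x),z]).as_rotvec()
def shot(name):
    p=np.array(read_tcp_pos());M=R.from_rotvec(read_eef_rot()).as_matrix()
    T=np.eye(4);T[:3,:3]=M;T[:3,3]=p
    im=read_camera("wrist");k=get_calibration("wrist");C=T@k["hand_eye"]
    cv2.imwrite(f"pics/{name}.png",im[:,:,::-1]);np.save(f"pics/{name}.npy",C);return im,C
def toworld(C,uv,z):
    k=get_calibration("wrist");uv=np.atleast_2d(uv).astype(float)
    d=uv-[k["cx"],k["cy"]];r=np.hypot(*d.T);t=r/k["fx"];s=np.sin(t)/np.maximum(r,1e-9)
    ray=np.c_[d[:,0]*s,-d[:,1]*s,-np.cos(t)]@C[:3,:3].T
    return (C[:3,3]+ray*((z-C[2,3])/ray[:,2])[:,None])
E
python3 - <<'E'
from h import *
move_ptp([0.487,0.17,0.24],rot(np.pi/2))
im,C=shot("w1")
for q,z in [("slice",.044),("lapping_block",.045)]:
    for d in regions_of("wrist",q)[:3]:
        m=d["mask"].astype(np.uint8);c=max(cv2.findContours(m,0,2)[0],key=cv2.contourArea)
        w=toworld(C,c[:,0,:],z)[:,:2]
        r=cv2.minAreaRect((w*1000).astype(np.float32))
        print(q,round(d["confidence"],2),m.sum(),cv2.boundingRect(c),r)
print(read_time(),read_joint_positions())
E
```

```text
slice 0.78 4184 (255, 108, 50, 105) ((490.09716796875, 194.977294921875), (48.747474670410156, 120.20823669433594), 4.524231433868408)
slice 0.65 2857 (130, 179, 86, 56) ((356.5214538574219, 142.56106567382812), (45.976016998291016, 109.91338348388672), 73.43660736083984)
lapping_block 0.92 6742 (236, 94, 87, 148) ((490.3905334472656, 184.81207275390625), (89.64015197753906, 169.63111877441406), 4.177347183227539)
3.45 [ 2.68818204e-01 -1.22380331e-01  1.36889361e+00 -9.95287153e-05
  1.89526721e+00  2.69843405e-01]
```

View pics/w1.png

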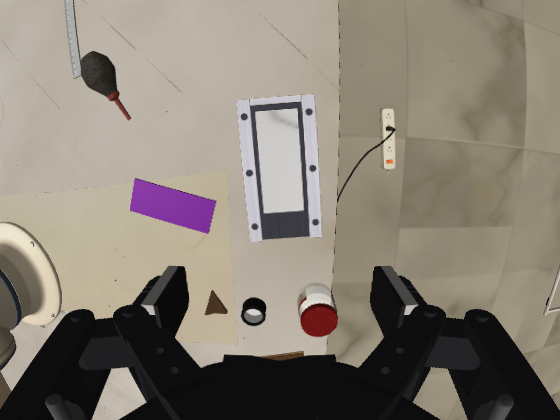

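The close view shows the pale slice centred at (280,160) between the rails. The open end is at (285,238), facing the jar and loupe. The purple piece at (173,206) stays untouched. Next I press lightly and check the force.

```bash
cat >> h.py <<'E'
H=np.deg2rad(94.25);U=np.array([np.cos(H),np.sin(H)]);B=np.array([.4904,.1848]);S=np.array([.4901,.1950])
def P(xy,z): return [xy[0],xy[1],z]
E
python3 - <<'E'
from h import *
p=S+.02*U
move_ptp(P(p,.12),rot(H)); command_gripper(0.0,40)
servo_line(P(p,.056),velocity=.06)
hold(.3);f0=np.array(read_force());np.save("f0.npy",f0);print(f0)
hit=servo_line(P(p,.0405),velocity=.0025,guard=3.0)
print(hit,read_tcp_pos(),np.array(read_force())-f0,read_time())
hold(.3);print(np.array(read_force())-f0,np.array(read_force())-f0,read_tcp_pos(),read_opening())
E
```

```text
[ 0.10297858  0.94529005 -0.20494768]
False [0.48861589 0.21494621 0.04049966] [-0.65955342 -0.88241632  0.43159406] 11.625
[ 0.53188449 -1.1634916  -0.08034905] [ 0.53188449 -1.1634916  -0.08034905] [0.48859823 0.2149477  0.04046925] 0.0002958009214455156
```

```bash
python3 - <<'E'
from h import *
f0=np.load("f0.npy");p=S+.02*U
hit=servo_line(P(p,.034),velocity=.0025,guard=3.0)
print(hit,read_tcp_pos(),np.array(read_force())-f0,read_time())
hold(.2)
for i in range(3): hold(.05);print(np.array(read_force())-f0)
print(read_tcp_pos())
E
```

```text
False [0.48861907 0.21497626 0.03403578] [-0.28602089 -0.35861416  0.01162691] 14.2417
[ 0.27718635 -1.52785696 -0.93782334]
[-0.57500809 -1.25607849 -0.14935874]
[ 0.20079064 -1.11725799  0.7566775 ]
[0.4886248  0.21494156 0.03402087]
```

```bash
python3 - <<'E'
from h import *
im,C=shot("w2")
s=read_camera("scene")[130:250,200:360]
a=cv2.resize(im,(800,600))[150:600]; b=cv2.resize(s,(800,600),interpolation=2)
cv2.imwrite("pics/w2a.png",im[:,:,::-1]);cv2.imwrite("pics/s2.png",b[:,:,::-1])
E
```

```text
(no output)
```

View pics/w2a.png

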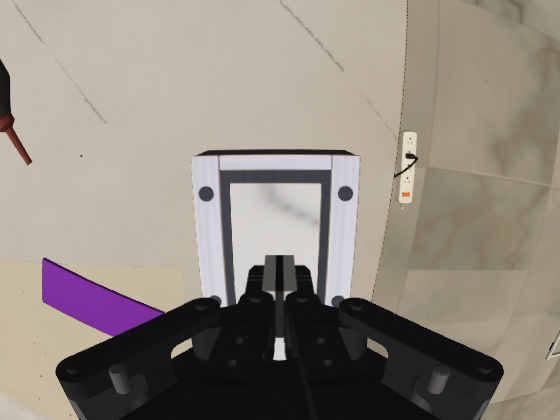

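View pics/s2.png

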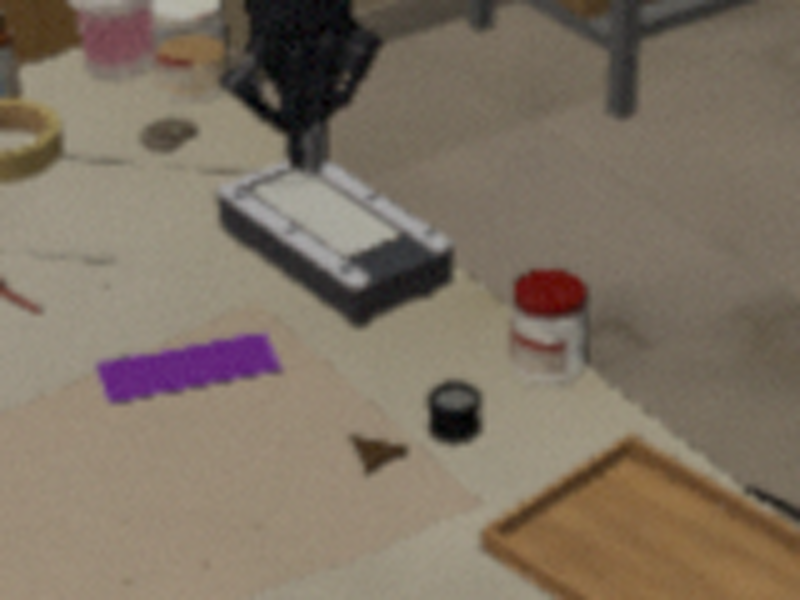

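```bash
python3 - <<'E'
from h import *
k=get_calibration("scene");T=np.linalg.inv(k["pose"])
for z in (.034,.044,.054,.064,.074):
    c=T@[.4886,.2149,z,1];u=k["cx"]+k["fx"]*c[0]/-c[2];v=k["cy"]-k["fy"]*c[1]/-c[2]
    print(z,u,v,"crop",(u-200)*5,(v-130)*5)
E
```

```text
0.034 261.5460113417623 171.39071261276086 crop 307.7300567088116 206.95356306380432
0.044 261.421752561269 169.03117272406297 crop 307.10876280634494 195.15586362031485
0.054 261.29653288619886 166.65338648630313 crop 306.4826644309943 183.26693243151567
0.064 261.17034112737565 164.25714142912307 crop 305.85170563687825 171.28570714561533
0.074 261.04316592122245 161.842221770484 crop 305.21582960611227 159.21110885242
```

The scene view puts the fingertip at crop (308,170), a height of about 0.065. That makes the fingertips about 30 mm shorter than the nominal TCP, and the wrist view agrees. I'll carry on down with the guard on.

```bash
python3 - <<'E'
from h import *
f0=np.load("f0.npy");p=S+.02*U
servo_line(P(p,.0225),velocity=.012,guard=3.0) if False else None
hit=servo_line(P(p,.0230),velocity=.0035,guard=3.0)
if not hit: hit=servo_line(P(p,.0060),velocity=.0027,guard=3.0)
print(hit,read_tcp_pos(),np.array(read_force())-f0,read_time())
for i in range(4): hold(.05);print(np.array(read_force())-f0)
print(read_tcp_pos())
E
```

```text
True [0.4886994  0.21496043 0.01157856] [-0.45393259 -0.39297373  4.94823626] 21.5
[-0.19862986 -1.54185932  4.09143469]
[ 0.43632861 -0.86398759  7.36011086]
[-0.3975638  -1.56454899  6.04628848]
[-0.12792764 -1.82127203  6.07444818]
[0.48868265 0.21495909 0.01154679]
```

```bash
python3 - <<'E'
from h import *
f0=np.load("f0.npy");p0=S+.02*U
def F():
    a=[]
    for _ in range(5): hold(.02);a.append(read_force())
    return np.mean(a,0)-f0
z=read_tcp_pos()[2];zc=z;s=0
while s<.0809:
    s=min(s+.009,.081)
    z=z
    servo_line(P(p0-s*U,z),velocity=.03)
    f=F();print(round(s,3),round(z,5),np.round(f,1))
    if f[2]>12: print("abort");break
    z+=np.clip((f[2]-6.2)/12e3,-2e-4,2e-4)
im,C=shot("w3");print(read_time())
for d in regions_of("wrist","slice")[:2]:
    print(d["confidence"],cv2.boundingRect(d["mask"].astype(np.uint8)))
s=read_camera("scene")[130:250,200:360]
b=cv2.resize(s,(400,300),interpolation=2)
cv2.imwrite("pics/s3.png",np.hstack([b,im[120:420,80:480]])[:,:,::-1])
E
```

```text
0.009 0.01155 [-0.3 -2.1  3.9]
0.018 0.01136 [-0.4 -2.1  5.3]
0.027 0.01129 [-0.4 -1.2  5.4]
0.036 0.01122 [-0.4 -1.   5.9]
0.045 0.01119 [ 0.1 -0.8  6.4]
0.054 0.01121 [-0.5 -1.4  5.9]
0.063 0.01119 [ 0.1 -0.5  5.9]
0.072 0.01116 [-0.3 -1.5  5.7]
0.081 0.01112 [ 0.1 -1.1  6.2]
26.55
0.83 (3, 168, 135, 118)
0.79 (223, 191, 105, 170)
```

View pics/s3.png

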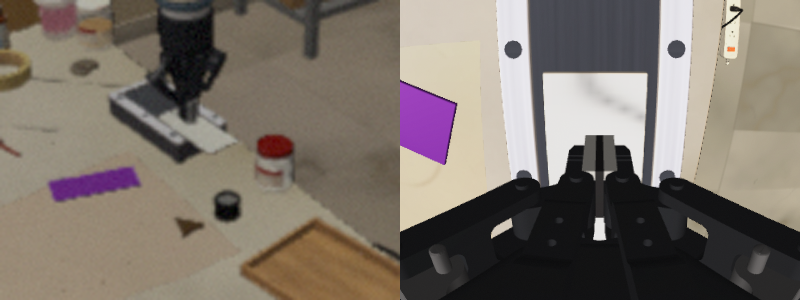

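The slice followed the finger: it now sticks out of the open end in the left panel, and its trailing edge is at wrist pixels (223..327,192). I'll lift off and measure it.

```bash
python3 - <<'E'
from h import *
C=np.load("pics/w3.npy");w=toworld(C,[[223,192],[327,192]],.044);print("trail",(w[:,:2]-B)@U)
p=np.array(read_tcp_pos())
servo_line([p[0],p[1],p[2]+.01],velocity=.02)
command_gripper(.8,60)
q=p[:2]+.03*U
servo_line(P(q,.16),velocity=.15)
im,C=shot("w4")
for qn,z in [("slice",.044),("lapping_block",.045)]:
    for d in regions_of("wrist",qn)[:2]:
        m=d["mask"].astype(np.uint8);c=max(cv2.findContours(m,0,2)[0],key=cv2.contourArea)
        w=toworld(C,c[:,0,:],z)[:,:2];r=cv2.minAreaRect((w*1000).astype(np.float32))
        a=(w-B)@U; print(qn,round(d["confidence"],2),r,"along",a.min(),a.max())
print(read_time(),read_opening())
read_camera("top")
for d in regions_of("top","tray")[:2]:
    m=d["mask"].astype(np.uint8);c=max(cv2.findContours(m,0,2)[0],key=cv2.contourArea)
    k=get_calibration("top");M=np.array(k["pose"]);uv=c[:,0,:].astype(float)
    ray=np.c_[(uv[:,0]-k["cx"])/k["fx"],-(uv[:,1]-k["cy"])/k["fy"],-np.ones(len(uv))]@M[:3,:3].T
    w=M[:3,3]+ray*((.015-M[2,3])/ray[:,2])[:,None]
    print("tray",d["confidence"],cv2.minAreaRect((w[:,:2]*1000).astype(np.float32)))
E
```

```text
trail [-0.01119218 -0.01131167]
slice 0.82 ((359.171630859375, 145.26571655273438), (43.91605758666992, 106.74291229248047), 73.4193344116211) along -0.06696919670488131 0.007516282096342432
slice 0.7 ((495.5316162109375, 114.15724182128906), (47.822181701660156, 118.8258285522461), 3.820732593536377) along -0.13008024891289918 -0.011510210723910863
lapping_block 0.87 ((490.5754699707031, 184.27227783203125), (88.18590545654297, 169.0284881591797), 3.956005811691284) along -0.08489112485789652 0.08380054451512385
29.2167 0.8009559515443522
tray 0.63 ((476.7034606933594, -221.26898193359375), (137.30715942382812, 205.5911102294922), 10.117603302001953)
```

View pics/w4.png

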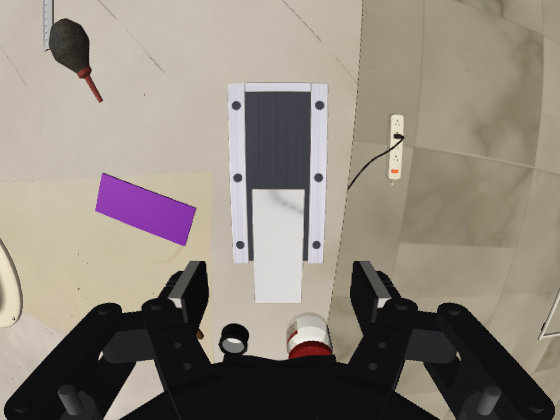

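The slice overhangs by about 45 mm: the block edge is at row 262 and the slice's lead at row 303, centred near u=278. Next I grip it by its long edges, keeping the tips only about 3 mm below the underside, and lift.

```bash
python3 - <<'E'
from h import *
c=np.array([.4955,.1138]);h=np.deg2rad(93.95);u=np.array([np.cos(h),np.sin(h)])
g=c-.033*u
print(solve_ik([.481,-.253,-.038],rot(np.deg2rad(100.1))))
servo_line(P(g,.07),frame=rot(h),velocity=.2)
print(servo_line(P(g,.001),velocity=.05,guard=6))
command_gripper(0.0,60); print(read_opening(),read_grasp_force(),read_tcp_pos())
if read_opening()>.4:
    servo_line(P(g,.03),velocity=.04);hold(.2)
    print(read_opening(),read_grasp_force(),read_force()-np.load("f0.npy"))
im,C=shot("w5");s=read_camera("scene")[130:250,200:360]
b=cv2.resize(s,(400,300),interpolation=2)
cv2.imwrite("pics/s5.png",np.hstack([b,im[120:420,80:480]])[:,:,::-1]);print(read_time())
E
```

```text
[-5.46821571e-01  2.67687022e-02  1.72241954e+00 -4.44089210e-16
  1.39240441e+00 -7.23099825e-01]
False
0.539372655468113 60.75847148895264 [0.49811398 0.08088016 0.00170198]
0.5363269313129237 61.261374950408936 [ 0.62066326 -1.3208895  -0.18126554]
33.1167
```

View pics/s5.png

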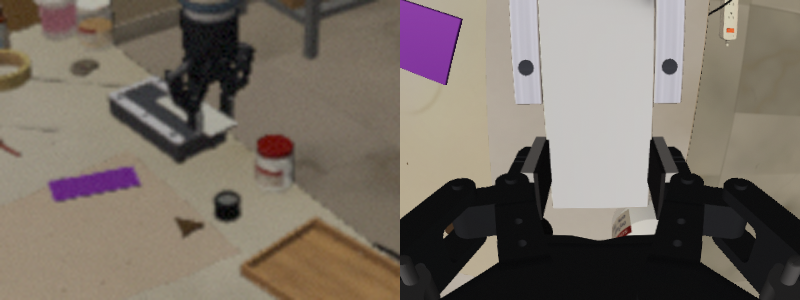

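The slice is gripped at (595,170) in the right panel and lifted level off the block. Now to carry it over the jar to the tray.

```bash
python3 - <<'E'
from h import *
f0=np.load("f0.npy")
p=read_tcp_pos();servo_line([p[0],p[1],.10],velocity=.12)
t=np.array([.476,-.220]);h=np.deg2rad(100.1);u=np.array([np.cos(h),np.sin(h)]);g=t-.033*u
servo_line(P(g,.10),frame=rot(h),velocity=.15)
print(read_opening(),read_grasp_force(),read_time())
im,C=shot("w6")
for d in regions_of("wrist","tray")[:1]:
    m=d["mask"].astype(np.uint8);c=max(cv2.findContours(m,0,2)[0],key=cv2.contourArea)
    print("tray",d["confidence"],cv2.minAreaRect((toworld(C,c[:,0,:],.015)[:,:2]*1000).astype(np.float32)))
s=read_camera("scene")[180:300,250:410]
b=cv2.resize(s,(400,300),interpolation=2)
cv2.imwrite("pics/s6.png",np.hstack([b,im[120:420,80:480]])[:,:,::-1]);print(read_time())
E
```

```text
0.5339200297088621 61.28146290779114 36.225
tray 0.91 ((475.55694580078125, -214.49325561523438), (136.7027587890625, 184.7599639892578), 9.44164752960205)
36.375
```

View pics/s6.png

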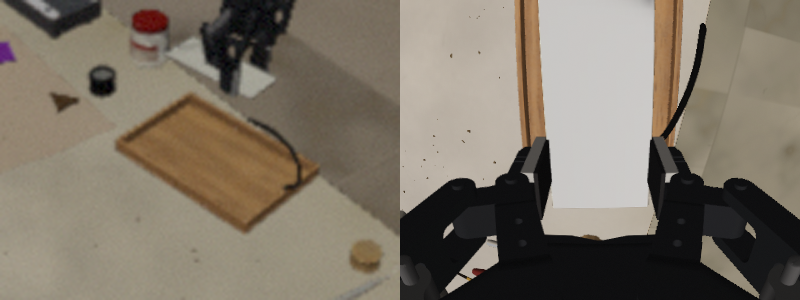

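The slice is over the tray. A black cable droops over the tray's far corner (scene panel 250–300,120–190), so I'll set the slice down about 10 mm away from it.

```bash
python3 - <<'E'
from h import *
h=np.deg2rad(99.8);u=np.array([np.cos(h),np.sin(h)]);v=np.array([u[1],-u[0]])
t=np.array([.4765,-.2215])+.010*u-.006*v;g=t-.033*u
servo_line(P(g,.02),frame=rot(h),velocity=.1)
servo_line(P(g,-.018),velocity=.05,guard=8)
hit=servo_line(P(g,-.042),velocity=.010,guard=5)
print(hit,read_tcp_pos(),read_force()-np.load("f0.npy"),read_opening(),read_grasp_force(),read_time())
hold(.2);print(read_force()-np.load("f0.npy"))
im,C=shot("w7");s=read_camera("scene")[180:300,250:410]
b=cv2.resize(s,(400,300),interpolation=2)
cv2.imwrite("pics/s7.png",np.hstack([b,im[120:420,80:480]])[:,:,::-1])
E
```

```text
True [ 0.47448824 -0.24517324 -0.03161565] [-0.09671817  0.10658338  4.92960977] 0.5323916478254352 64.11019096963628 39.6333
[-0.3186757  -0.86476683  6.57248988]
```

View pics/s7.png

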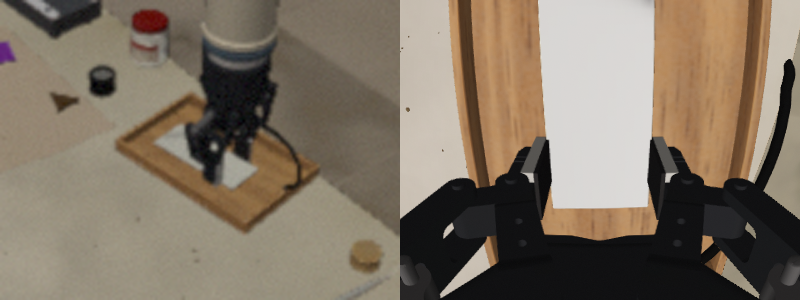

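The slice is inside the tray, between its walls, and the fingers have touched down at 5 N. Release it, retreat and check.

```bash
python3 - <<'E'
from h import *
command_gripper(.58,20);command_gripper(.76)
p=read_tcp_pos()
servo_line([p[0],p[1],p[2]+.04],velocity=.04)
servo_line([p[0],p[1],.15],velocity=.15);hold(.3)
im,C=shot("w8")
for q,z in [("slice",.007),("tray",.015)]:
    for d in regions_of("wrist",q)[:2]:
        m=d["mask"].astype(np.uint8);c=max(cv2.findContours(m,0,2)[0],key=cv2.contourArea)
        print(q,round(d["confidence"],2),cv2.minAreaRect((toworld(C,c[:,0,:],z)[:,:2]*1000).astype(np.float32)))
s=read_camera("scene")[180:300,250:410]
b=cv2.resize(s,(400,300),interpolation=2)
cv2.imwrite("pics/s8.png",np.hstack([b,im[120:420,80:480]])[:,:,::-1]);print(read_time(),read_force()-np.load("f0.npy"))
E
```

```text
slice 0.67 ((469.2689208984375, -213.02297973632812), (48.24203872680664, 118.99080657958984), 10.455168724060059)
tray 0.84 ((476.96954345703125, -222.6099853515625), (137.60792541503906, 201.6383056640625), 9.89259147644043)
tray 0.4 ((503.5543212890625, -428.02630615234375), (32.873680114746094, 41.72780227661133), 9.740865707397461)
43.1917 [-0.05809011 -1.21263208  0.5011088 ]
```

View pics/s8.png

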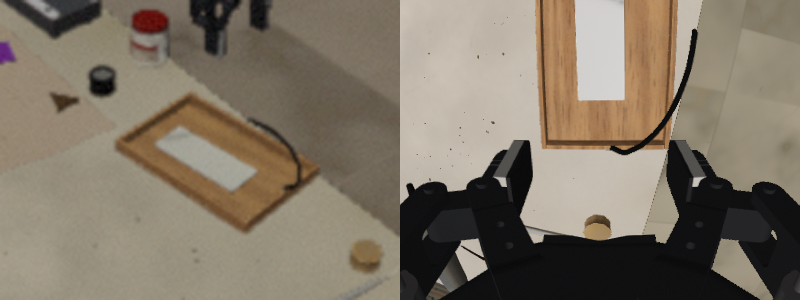

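The slice lies flat in the tray at wrist-panel (600,50), about 12 mm from the tray's centre. The tray hasn't moved and the arm is clear.

```bash
python3 -c "
from cell import *
print(sign_off())"
```

```text
the job is handed in; nothing more can be done
None
```

The slice was slid out, picked up by its long edges and laid flat inside the tray about 12 mm from its centre. The job was handed in at about 43 s on the clock, but no verdict came back.

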